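# Stow the ice grip and press its tub lid home

### The arm

A 6-joint arm with a two-finger parallel gripper is mounted at the origin on the work surface. World frame = base frame: x ahead of the robot, y to its left, z up, the work surface at z = 0. Lengths are in m, angles in rad, forces in N, time in s.
With the tool pointing down it reaches from about 0.35 to 0.775 m from the base axis. Payload 5.5 kg.
Tool frame: the origin (TCP) lies between the finger pads; the fingertips stand 17 mm ahead of it and the grasp point (between the pads) lies 2 mm behind it (env.finger_overhang is the distance from the TCP to the fingertips, in m); z points along the fingers, y is the line along which they close (so a half turn about z gives the same grasp; the last joint's range is limited). The gripper opens to 85 mm and grips with 20 to 120 N. Pads are 22 mm wide; open, the fingers measure 114 mm over their backs; the gripper's body (76 mm by 85 mm) begins 54 mm behind the grasp point. The pads swing forward as they close: fully open they stand 13 mm farther back than shut.
Start: joints at [-1.302, 0.313, 0.046, 1.304, 0, 1.431], TCP at [0.229, -0.528, 0.248] pointing down, gripper open.
Joint ranges: [-2.76, 2.76], [-0.86, 1.69], [-1.03, 1.26], [-2.2, 2.34], [-1.47, 1.5], [-3.14, 3.14]. Speed limits (rad/s): [2.57, 2.57, 3.14, 3.14, 3.14, 3.14].

### API

Orientations are given as a unit quaternion [w, x, y, z].
In Python, from workcell import env gives the robot as it stands. The module is installed in compiled form; this text tells all that it offers.
- The arm moves only by the shell command python3 -m pendant 'ROWS' [FORCE]. ROWS is JSON, a list of rows, each a list of 5 numbers: the gripper's target within -1 to 1 (fully open at 1, half-way at 0, shut at -1), then the shift along the tool's x, y, z in m, then the turn about the tool's z in rad. A call has 1 to 8 rows; each row shifts and turns the commanded pose from where the row before left it, along the tool's axes as they then stand; what a row does not reach is not made up. A row lasts 1/8 s, in which the tool goes at most 62.5 mm and 10.7 degrees, less where a joint would pass 70% of its speed; a pose out of reach is approached as far as the arm can. A call with a gripper value outside its range is refused whole. The fingers move at their own pace and stop on an object; FORCE is the grip in N (left out, the last holds). Time passes only in rows, so rows that do not move let the fingers close. It gives the time, the measured TCP pose, the force, the opening and the grip force at its end, in the units of the state.
- env.get_state(): the state, without advancing time (a new reading comes with each control period).
- env.read_camera(name): name is "scene" or "top" or "wrist"; returns the picture (400x640x3 uint8, red, green, blue); there is no depth.
- env.calibration(name): a dict with "K" (3x3 intrinsics, pixels), "T" (4x4, takes a point from camera to world coordinates); the wrist camera has in their place "tool_from_camera" (4x4, takes a point from camera to tool coordinates, whose origin is the TCP and whose axes are the flange's). Camera axes: x right, y down, z forward; pixel columns grow to the right and rows downward; lengths in m; the calibration is good to about 2 mm. A picture is of the moment at which its call begins: read the wrist's pose just before it. calibration takes no time and is no camera call.
- env.hand_in(): hands the job in; it is judged then, once.
Trained networks look in the newest picture that a camera, given by its name, has taken for a name from the list of things; names that differ only in an ending like _2 or _b are one class to them, and where a whole thing is asked for, a point or a joint stands for the part that bears it (a point fixed in the world has none). Each returns a list of dicts, best first, with "score" (0 to 1); they miss things now and then, are a little off and sometimes report something else, mostly with a low value. They report only what shows in the picture. A call takes as long as a camera call. They do not tell look-alikes from the thing itself.
- env.recognise(camera, label): "centre" ([column, row] in pixels, amid what is visible of it).
The state is a dict: "clock": time; "joint_pos": joint angles; "qvel": joint speeds; "tau": joint torques, N m; "tcp_pos": TCP position; "orientation": TCP orientation; "wrist_force": force on the tool from outside, world axes, zero at the start; "ft_torque": the same for the moment, N m; "finger_gap": finger opening in m; "grip_force": force on a finger pad.
Only numpy, scipy, OpenCV 4.12 (cv2) and the standard library are available. Lean on these libraries where they do the work, as an engineer would, in place of code of your own. Each camera call takes 0.05 s, during which the arm holds its last target. There are 200 camera calls.

### The job

Put the steel ice grip into the open galvanised tub, then set the green lid on the tub and press it down until it has snapped in at both ends and sits level and fully home on the rim. The snaps are stiff and the tub gives on its soft rubber buffers: press firmly, but never squash the buffers down flat, and leave the other things on the bench where they are.

Things in the scene. Friction and masses are not known exactly. Their poses are not given: they have to be found in the camera images.
- tub: Open galvanised tub, 182 long (its y) x 116 wide (its x) x 60 high, wall and floor 5, mouth 172 x 106. Origin: centre of its underside, z up. In each short end wall (y = +-86, x = +-30, 7 below the rim) two brass spring balls, radius 6, stand 5.5 into the mouth and give way outwards.
- tub_base: Birch base board screwed to the bench, 130 x 200 x 22, origin at the centre of its underside, axes as the tub. On it the tub stands on four soft rubber buffers, 25 high (tub origin 47, rim 107 above the bench). Pressed, the tub sinks straight down about 1 per 1.5 N and springs back; over 20 down is too much.
- tub_mouth (a point): Centre of the tub's mouth, at rim height (60 above the tub's underside, 107 above the bench when not pressed); axes as the tub.
- lid: Green lid: plate 196 long (its y) x 126 (its x) x 6, right way up. Origin: centre of the plate's underside, z up. Under it a rounded bead frame, 167 x 101, reaching 15 below, enters the tub mouth with 2.5 play. It first rests on the spring balls about 10 too high; each end snaps past its balls with some 10 to 16 N. Either way round fits. Seated, origin is at the mouth centre.
- lid_handle (a point): Centre of the birch bar handle near the lid's +y end (55 from the middle): bar 68 along the lid's x, 16 thick along its y, 22 high, its top 38 and its underside 16 above the plate's underside; legs below it at x = +-26.
- lid_pad (a point): White square 50 x 50 painted on top of the plate near its other end (55 from the middle on -y), a good place to press.
- ice_grip: Steel ice grip, a channel 80 long (its x) x 44 wide (its y), 35 high, standing on six small teeth. Origin at the centre of its underside, z up. Two upright ears, 56 long along x, 3 thick, with outer faces at y = +-22, from 11 to 35 high: grasp across them.
- mug: Red enamel mug, radius 42, 82 high, origin at the centre of its underside; leave alone.
- carabiner: Brass carabiner lying flat, 110 x 65 x 10; leave alone.
- boot_jack: Birch boot jack lying flat, 275 x 100 with a 30 high cleat; leave alone.
- wax_tin: Yellow round wax tin, radius 30, 30 high; leave alone.
- torch: Orange and black torch lying down, 150 long, 40 high; leave alone.
Mind the look-alikes: they are no part of the job. Of the things shaped like the ice_grip, the steel one is meant.

How it is judged:
On the way:
1. the ice grip lies inside the tub, let go (x of ice_grip in the frame of tub between -0.053 and 0.053 m and y of ice_grip in the frame of tub between -0.086 and 0.086 m and z of ice_grip in the frame of tub between 0 and 0.042 m and linear speed of ice_grip below 0.03 m/s and contact force between the fingers and ice_grip below 0.1 N), for 0.2 s.
At the end, for the whole second after the job is handed in: The ice grip lies at rest inside the tub and the lid is fully home on the rim: right way up, its underside within 2.5 mm of the rim at the middle, level with the rim within 0.02 rad, centred within 6 mm, at rest (z of lid in the frame of tub_mouth between -0.003 and 0.0025 m and horizontal distance between lid and tub_mouth below 0.006 m and angle between the z axis of lid and the z axis of tub, either way round below 0.02 rad and angle between lid's own z axis and vertical below 0.1 rad and angle between the y axis of lid and the y axis of tub, either way round below 0.07 rad and linear speed of lid below 0.01 m/s and x of ice_grip in the frame of tub between -0.053 and 0.053 m and y of ice_grip in the frame of tub between -0.086 and 0.086 m and z of ice_grip in the frame of tub between 0 and 0.042 m and linear speed of ice_grip below 0.03 m/s); the robot touches nothing.
It fails at once if the tub is driven down on its rubber buffers by more than 20 mm (z of tub_mouth in the frame of tub_base below 0.087 m).
It fails at once if the mug, carabiner, boot jack, wax tin or torch is shifted by more than 30 mm (distance of any of mug, carabiner, boot_jack, wax_tin, torch from where it was at the start of the episode above 0.03 m).
It also fails if it takes over 70 s, if anything falls off the work surface, if the arm or the gripper's body presses on something with over 40 N, if the wrist force passes 120 N, or if a joint passes its speed limit or range.

## Working session

There is one attempt and no reset: what is moved stays moved. The work goes in short steps, Python scripts to look and compute and a shell command to move; the robot and the scene stay as the last step left them, time stands still between calls to the robot, and variables do not carry over. Pictures are saved under pics/ and viewed, at most 10 in all, crops included, and the job is handed in when it is done.

```bash
mkdir -p pics; python3 - <<'E'
from workcell import env
import cv2
for n in ("top","scene"):
    im=env.read_camera(n); cv2.imwrite(f"pics/{n}0.png",im[:,:,::-1])
    c=env.calibration(n); print(n,c["K"].round(1).tolist(),c["T"].round(4).tolist())
    for l in ("tub","lid","lid_handle","lid_pad","ice_grip","tub_base"):
        print(l,[(([round(float(v)) for v in d["centre"]]),round(d["score"],2)) for d in env.recognise(n,l)])
s=env.get_state();print(s)
print(env.calibration("wrist"))
E
```

```text
top [[505.6, 0.0, 321.0], [0.0, 505.6, 200.4], [0.0, 0.0, 1.0]] [[-0.0067, -0.9941, 0.1083, 0.3298], [-0.9998, 0.0089, 0.0203, -0.008], [-0.0211, -0.1081, -0.9939, 1.6812], [0.0, 0.0, 0.0, 1.0]]
tub [([264, 165], 0.94)]
lid [([265, 164], 0.72), ([390, 172], 0.6)]
lid_handle [([386, 168], 0.87), ([265, 162], 0.64), ([177, 176], 0.42)]
lid_pad [([387, 171], 0.61)]
ice_grip [([314, 224], 0.85), ([354, 212], 0.74), ([353, 256], 0.71)]
tub_base [([266, 163], 0.82)]
scene [[432.3, 0.0, 318.3], [0.0, 432.3, 199.2], [0.0, 0.0, 1.0]] [[0.7026, 0.4243, -0.5713, 1.2473], [0.7115, -0.4077, 0.5723, -0.7105], [0.0099, -0.8086, -0.5883, 0.8363], [0.0, 0.0, 0.0, 1.0]]
tub [([384, 194], 0.76)]
lid []
lid_handle [([283, 272], 0.79)]
lid_pad [([283, 268], 0.79), ([351, 247], 0.35)]
ice_grip [([323, 185], 0.8), ([251, 202], 0.77), ([281, 228], 0.76), ([303, 201], 0.7), ([350, 249], 0.53)]
tub_base [([385, 203], 0.88)]
{'clock': 0.7, 'joint_pos': array([-1.30159310e+00,  3.13168680e-01,  4.61094425e-02,  1.30359133e+00,
        2.10144282e-05,  1.43120428e+00]), 'qvel': array([ 1.07950075e-03, -1.1216109
[... 356 characters left out ...]
'wrist_force': array([-0.37841169, -0.33908243,  0.91905656]), 'ft_torque': array([-0.00662256, -0.01334232,  0.02202772]), 'grip_force': 0.0, 'finger_gap': 0.08546956991046753}
{'K': array([[317.44105257,   0.        , 318.6833908 ],
       [  0.        , 317.44105257, 205.2100036 ],
       [  0.        ,   0.        ,   1.        ]]), 'tool_from_camera': array([[ 2.53159423e-04, -9.49667088e-01, -3.13260847e-01,
         8.05508166e-02],
       [ 9.99999896e-01,  1.21218716e-04,  4.40661427e-04,
         5.44073465e-04],
       [-3.80508577e-04, -3.13260925e-01,  9.49667019e-01,
        -1.25132336e-01],
       [ 0.00000000e+00,  0.00000000e+00,  0.00000000e+00,
         1.00000000e+00]])}
```

View pics/top0.png

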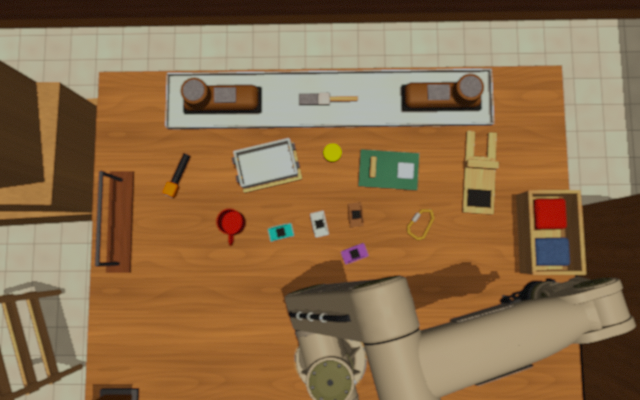

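View pics/scene0.png

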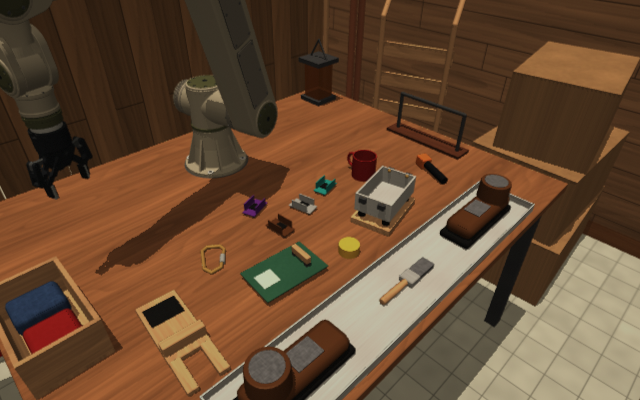

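The top view shows four things shaped like the ice grip: teal (281,232), light grey (319,224), brown (355,214) and purple (354,254). Steel should be the grey one at (319,224). The lid is at (390,170), with its handle on the left and white pad on the right. The tub is at (267,163). Next is a close crop to check the choice, plus measurements.

```bash
cat > h.py <<'E'
from workcell import env
import cv2, numpy as np
def w(n,uv,z,K=None,T=None):
    if T is None: c=env.calibration(n);K,T=c["K"],c["T"]
    uv=np.atleast_2d(np.asarray(uv,float))
    d=(T[:3,:3]@np.linalg.solve(K,np.c_[uv,np.ones(len(uv))].T)).T
    return T[:3,3]+d*((z-T[2,3])/d[:,2])[:,None]
def wristcam():
    s=env.get_state();q=s["orientation"]
    from scipy.spatial.transform import Rotation as R
    T=np.eye(4);T[:3,:3]=R.from_quat([q[1],q[2],q[3],q[0]]).as_matrix();T[:3,3]=s["tcp_pos"]
    c=env.calibration("wrist"); return c["K"],T@c["tool_from_camera"],env.read_camera("wrist")
def rect(n,mask,z,K=None,T=None):
    cs,_=cv2.findContours(mask.astype(np.uint8),cv2.RETR_EXTERNAL,cv2.CHAIN_APPROX_NONE)
    c=max(cs,key=cv2.contourArea)[:,0]
    p=w(n,c,z,K,T)[:,:2]
    r=cv2.minAreaRect((p*1000).astype(np.float32)); return np.round(r[0],1),np.round(r[1],1),round(r[2],2),cv2.boxPoints(r).round()
E
python3 - <<'E'
from h import *
im=cv2.imread("pics/top0.png")[:,:,::-1]
cr=im[130:275,220:430]; cv2.imwrite("pics/crop.png",cv2.resize(cr[:,:,::-1],None,fx=3.8,fy=3.8,interpolation=cv2.INTER_CUBIC))
h=cv2.cvtColor(np.ascontiguousarray(im),cv2.COLOR_RGB2HSV).astype(int)
g=(h[...,0]>55)&(h[...,0]<95)&(h[...,1]>60); g[:,:340]=0;g[195:]=0
print("lid",rect("top",g,0.021))
g=np.zeros((400,640),bool);g[205:242,305:333]=(h[...,1]<70)[205:242,305:333]
print("grip",rect("top",g,0.02))
g=np.zeros((400,640),bool);g[130:192,225:305]=(h[...,1]<70)[130:192,225:305]
print("tub",rect("top",g,0.107))
print(w("top",[[386,168],[387,171],[373,167],[405,171]],0.03))
E
```

```text
lid (array([ 612.4, -198.3]), array([188.5, 118.8]), 85.48, array([[ 546., -288.],
       [ 664., -297.],
       [ 679., -109.],
       [ 561., -100.]], dtype=float32))
grip (array([433.9,  33.4]), array([80.7, 45.9]), 12.94, array([[389.,  47.],
       [400.,   2.],
       [478.,  20.],
       [468.,  65.]], dtype=float32))
tub (array([623.3, 199.4]), array([123.5, 197.7]), 13.04, array([[541., 282.],
       [585.,  89.],
       [706., 117.],
       [661., 310.]], dtype=float32))
[[ 0.61525132 -0.18964789  0.03      ]
 [ 0.6051979  -0.19273101  0.03      ]
 [ 0.61903962 -0.14689565  0.03      ]
 [ 0.60459259 -0.25188816  0.03      ]]
```

View pics/crop.png

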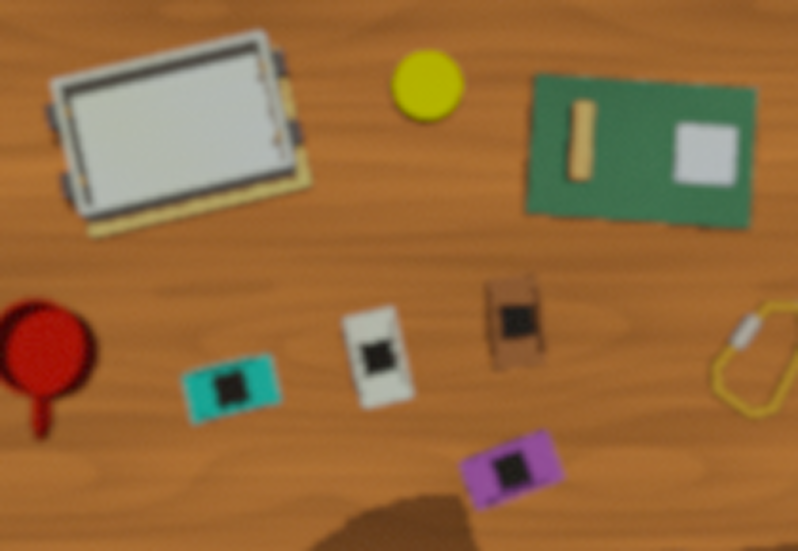

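The crop confirms it: the plain grey steel piece at crop (378,357), which is full-image (319,224). It measures 81x46 mm at (0.434, 0.033) with its x axis at 13°, which matches the given size. I'll move above it and refine with the wrist camera.

```bash
python3 -m pendant '[[1,0.034,-0.036,0,0],[1,0.034,-0.036,0,0],[1,0.034,-0.036,0,0],[1,0.034,-0.036,0,0],[1,0.034,-0.036,0,0],[1,0.034,-0.036,0,0],[1,0.034,-0.036,0,0],[1,0.034,-0.036,0,0]]' 60; python3 -m pendant '[[1,0.034,-0.036,0,0],[1,0.034,-0.036,0,0],[1,0.034,-0.036,0,0],[1,0.034,-0.036,0,0.183],[1,0,0,0,0],[1,0,0,0,0]]'
cat >> h.py <<'E'
def goto(x,y,z,yaw):
    "shift in present tool axes, then turn"
    s=env.get_state();q=s["orientation"];p=s["tcp_pos"]
    a=2*np.arctan2(q[2],q[1]); d=np.array([x,y,z])-p; t=-(np.radians(yaw)-a); t=(t+np.pi/2)%np.pi-np.pi/2
    b=a-t
    f=lambda a:np.round([d[0]*np.cos(a)+d[1]*np.sin(a),d[0]*np.sin(a)-d[1]*np.cos(a),-d[2]],4)
    print("t",round(s["clock"],2),"at",p.round(4),"yaw",round(np.degrees(a),2),"shift now",f(a),"turn",round(t,4),"shift after turn",f(b),"F",s["wrist_force"].round(1),"gap",round(s["finger_gap"],4))
E
python3 - <<'E'
from h import *
K,T,im=wristcam(); cv2.imwrite("pics/w1.png",im[:,:,::-1])
goto(0.434,0.033,0.1,12.9)
print(w("",[[d for d in r["centre"]] for r in env.recognise("wrist","ice_grip")],0.02,K,T).round(3))
h=cv2.cvtColor(im,cv2.COLOR_RGB2HSV).astype(int)
E
```

```text
clock: 1.7
tcp_pos: [0.3641, -0.1539, 0.2486]
orientation: [0.0, 0.979, 0.203, 0.0]
wrist_force: [1.2, -0.6, 0.1]
finger_gap: 0.0857
grip_force: 0.0
clock: 2.45
tcp_pos: [0.4298, 0.0268, 0.2483]
orientation: [0.0, 0.993, 0.121, -0.0]
wrist_force: [0.1, 0.1, -0.1]
finger_gap: 0.0857
grip_force: 0.0
t 2.5 at [0.4297 0.0264 0.2483] yaw 13.86 shift now [ 0.0057 -0.0054  0.1483] turn 0.0167 shift after turn [ 0.0056 -0.0055  0.1483] F [ 0.5 -0.2  0.5] gap 0.0853
[[ 0.442  0.032  0.02 ]
 [ 0.47  -0.086  0.02 ]
 [ 0.337 -0.079  0.02 ]
 [ 0.41   0.158  0.02 ]]
```

View pics/w1.png

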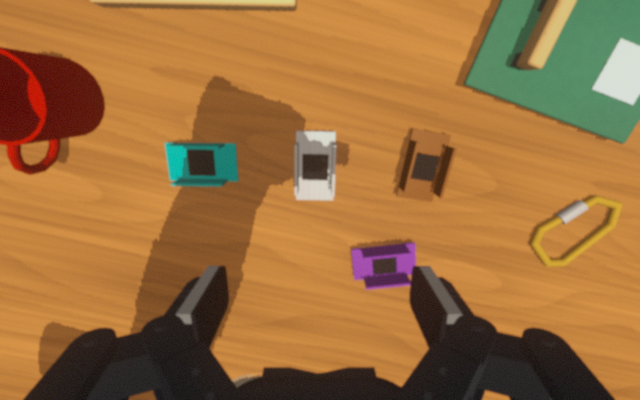

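The wrist view shows the steel grip at (315,165), nearly aligned with the tool. The teal, brown and purple pieces are clear of the fingers.

```bash
python3 - <<'E'
from h import *
from scipy.spatial.transform import Rotation as R
s=env.get_state();q=s["orientation"];T=np.eye(4);T[:3,:3]=R.from_quat([q[1],q[2],q[3],q[0]]).as_matrix();T[:3,3]=s["tcp_pos"]
c=env.calibration("wrist");K=c["K"];T=T@c["tool_from_camera"]
im=cv2.imread("pics/w1.png")[:,:,::-1];h=cv2.cvtColor(np.ascontiguousarray(im),cv2.COLOR_RGB2HSV).astype(int)
g=np.zeros(h.shape[:2],bool);g[120:210,285:345]=((h[...,1]<70)&(h[...,2]>90))[120:210,285:345]
for z in (.01,.035):print(rect("",g,z,K,T)[:3])
print(w("",[[315,167]],.01,K,T))
E
```

```text
(array([437. ,  31.4]), array([80.6, 46.6]), 12.47)
(array([441.9,  32.3]), array([75. , 43.4]), 12.47)
[[0.43607281 0.03127311 0.01      ]]
```

```bash
python3 -c "
from h import *
goto(.437,.0315,.027,12.5)"
```

```text
t 2.55 at [0.4297 0.0261 0.2483] yaw 13.79 shift now [ 0.0083 -0.0035  0.2213] turn 0.0226 shift after turn [ 0.0083 -0.0037  0.2213] F [0.8 0.5 0.5] gap 0.0853
```

```bash
python3 -m pendant '[[1,0.0083,-0.0035,0.03,0.0226],[1,0,0,0.05,0],[1,0,0,0.05,0],[1,0,0,0.04,0],[1,0,0,0.03,0],[1,0,0,0.02,0],[1,0,0,0,0],[1,0,0,0,0]]' ; python3 -m pendant '[[-1,0,0,0,0],[-1,0,0,0,0],[-1,0,0,0,0],[-1,0,0,0,0],[-1,0,0,0,0],[-1,0,0,0,0]]' 50
```

```text
clock: 3.55
tcp_pos: [0.4377, 0.0314, 0.0291]
orientation: [0.0, 0.994, 0.108, 0.0]
wrist_force: [-0.3, 0.4, -0.3]
finger_gap: 0.0854
grip_force: 0.0
clock: 4.3
tcp_pos: [0.4379, 0.0322, 0.0292]
orientation: [0.0, 0.994, 0.109, 0.001]
wrist_force: [-0.6, -0.1, 6.1]
finger_gap: 0.0429
grip_force: 50.1
```

```bash
python3 -m pendant '[[-1,0,0,-0.03,0],[-1,0,0,-0.05,0],[-1,0,0,-0.05,0],[-1,0,0,-0.05,0],[-1,0.035,-0.025,-0.04,0],[-1,0.05,-0.04,0,0],[-1,0.05,-0.04,0,0],[-1,0,0,0,0]]' ;python3 -m pendant '[[-1,0,0,0,0],[-1,0,0,0,0]]'
python3 - <<'E'
from h import *
K,T,im=wristcam(); cv2.imwrite("pics/w2.png",im[:,:,::-1])
goto(0.623,0.199,.25,13)
np.savez("w2.npz",K=K,T=T)
E
```

```text
clock: 5.3
tcp_pos: [0.5459, 0.1646, 0.2465]
orientation: [-0.0, 0.994, 0.111, -0.001]
wrist_force: [-0.3, -0.9, -1.8]
finger_gap: 0.0431
grip_force: 52.5
clock: 5.55
tcp_pos: [0.5434, 0.1607, 0.2484]
orientation: [0.0, 0.994, 0.109, -0.0]
wrist_force: [-0.6, -1.1, -2.3]
finger_gap: 0.0429
grip_force: 52.5
t 5.6 at [0.5435 0.1606 0.2486] yaw 12.46 shift now [ 0.0859 -0.0203 -0.0014] turn -0.0094 shift after turn [ 0.0861 -0.0195 -0.0014] F [-0.9 -0.5 -2.1] gap 0.0431
```

View pics/w2.png

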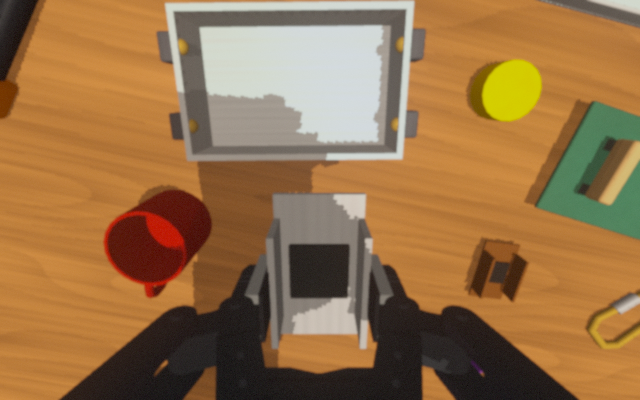

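The tub's rim corners show at about (166,4), (413,1), (405,158) and (188,160). The steel grip is held straight between the fingers.

```bash
python3 - <<'E'
from h import *
d=np.load("w2.npz");K,T=d["K"],d["T"]
o=w("",[[166,4],[413,1],[405,159],[188,161]],.107,K,T)[:,:2]
print(o.round(4).tolist(),o.mean(0),[np.linalg.norm(o[i]-o[i-1]).round(4) for i in range(4)])
for a,b in((0,1),(3,2)):print(np.degrees(np.arctan2(*(o[a]-o[b])[::-1])))
im=cv2.imread("pics/w2.png"); h=cv2.cvtColor(im,cv2.COLOR_BGR2HSV).astype(int)
g=(h[...,1]<70)&(h[...,2]>60);g[170:]=0;g[:,:150]=0;g[:,430:]=0
g=cv2.morphologyEx(g.astype(np.uint8),cv2.MORPH_OPEN,np.ones((3,3)))
print(rect("",g,.107,K,T)[:3])
goto(o.mean(0)[0],o.mean(0)[1],.086,12.9)
E
```

```text
[[0.6635, 0.3009], [0.7043, 0.1253], [0.5922, 0.0963], [0.5509, 0.2748]] [0.62772875 0.19932617] [np.float64(0.1155), np.float64(0.1804), np.float64(0.1158), np.float64(0.1833)]
103.10189399125309
103.01698737335653
(array([627.9, 200. ]), array([116.9, 200. ]), 12.99)
t 5.6 at [0.5435 0.1606 0.2486] yaw 12.46 shift now [ 0.0906 -0.0196  0.1626] turn -0.0077 shift after turn [ 0.0907 -0.0189  0.1626] F [-0.9 -0.5 -2.1] gap 0.0431
```

```bash
python3 -m pendant '[[-1,0.045,-0.01,0,-0.008],[-1,0.0457,-0.0096,0,0],[-1,0,0,0.04,0],[-1,0,0,0.05,0],[-1,0,0,0.04,0],[-1,0,0,0.023,0],[-1,0,0,0.011,0],[-1,0,0,0,0]]' ;python3 -m pendant '[[-1,0,0,0,0],[0.3,0,0,0,0],[0.3,0,0,0,0],[0.3,0,0,0,0],[0.3,0,0,0,0]]'
```

```text
clock: 6.6
tcp_pos: [0.6282, 0.2001, 0.0844]
orientation: [0.0, 0.994, 0.113, -0.0]
wrist_force: [-0.2, -0.2, -1.6]
finger_gap: 0.0429
grip_force: 52.4
clock: 7.22
tcp_pos: [0.6285, 0.2008, 0.0845]
orientation: [0.0, 0.994, 0.113, 0.0]
wrist_force: [-0.0, 0.6, -0.3]
finger_gap: 0.0553
grip_force: 0.0
```

```bash
python3 -m pendant '[[0.3,0,0,-0.04,0],[0.3,0,0,-0.05,0],[0.3,0,0,-0.05,0],[0.6,-0.01,0.02,-0.03,0],[1,-0.025,0.055,0,0],[1,-0.025,0.055,0,0],[1,-0.025,0.055,0,0],[1,-0.025,0.055,0,0]]' ; python3 -m pendant '[[1,-0.025,0.055,0,0],[1,-0.025,0.055,0,0],[1,0,0.01,0,0.15],[1,0,0,0,0.155],[1,0,0,0,0],[1,0,0,0,0]]'
python3 - <<'E'
from h import *
K,T,im=wristcam(); cv2.imwrite("pics/w3.png",im[:,:,::-1])
goto(0.617,-0.1435,.25,-4.5)
np.savez("w3.npz",K=K,T=T)
E
```

```text
clock: 8.22
tcp_pos: [0.5746, -0.0595, 0.2545]
orientation: [0.0, 0.994, 0.113, 0.0]
wrist_force: [1.1, -0.3, -0.2]
finger_gap: 0.0855
grip_force: 0.0
clock: 8.98
tcp_pos: [0.5535, -0.1857, 0.2543]
orientation: [0.0, 0.999, -0.038, 0.0]
wrist_force: [-1.4, -0.7, 0.0]
finger_gap: 0.0856
grip_force: 0.0
t 9.03 at [ 0.5535 -0.1856  0.2544] yaw -4.34 shift now [ 0.0601 -0.0468  0.0044] turn 0.0029 shift after turn [ 0.06   -0.047   0.0044] F [-0.1  0.3 -0.5] gap 0.0853
```

View pics/w3.png

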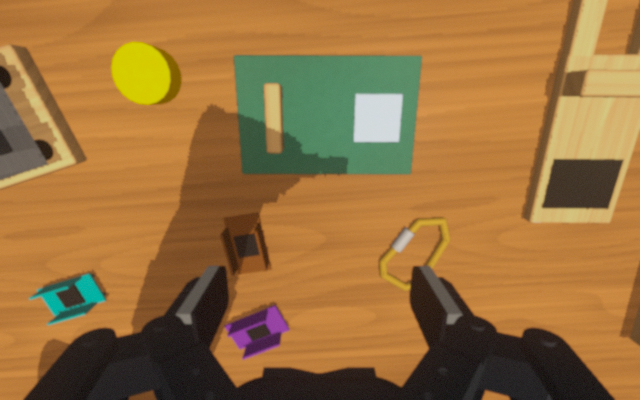

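The lid's corners are at (234,56), (421,56), (411,174) and (243,174). The handle bar runs from (272,84) to (273,152) and the pad is at (378,118). Everything around it is clear.

```bash
python3 - <<'E'
from h import *
d=np.load("w3.npz");K,T=d["K"],d["T"]
o=w("",[[234,56],[421,56],[411,174.5],[243,174.5]],.021,K,T)[:,:2]
print(o.round(4).tolist(),o.mean(0),[np.linalg.norm(o[i]-o[i-1]).round(4) for i in range(4)])
for a,b in((0,1),(3,2)):print(np.degrees(np.arctan2(*(o[a]-o[b])[::-1])))
im=cv2.imread("pics/w3.png"); h=cv2.cvtColor(im,cv2.COLOR_BGR2HSV).astype(int)
g=(h[...,0]>50)&(h[...,0]<95)&(h[...,1]>50);g[185:]=0;g[:,:220]=0;g[:,435:]=0
print(rect("",g,.021,K,T)[:3])
print(w("",[[264,84],[281,84],[265,153],[282,153]],.053,K,T).round(4),w("",[[378.5,118]],.021,K,T))
E
```

```text
[[0.684, -0.1086], [0.6695, -0.3006], [0.5453, -0.2923], [0.5598, -0.0993]] [ 0.61467192 -0.20021431] [np.float64(0.1245), np.float64(0.1925), np.float64(0.1245), np.float64(0.1936)]
85.69726323860503
85.69724472124484
(array([ 615.7, -199.9]), array([192. , 122.7]), 85.56)
[[ 0.653  -0.141   0.053 ]
 [ 0.6518 -0.1573  0.053 ]
 [ 0.5871 -0.1335  0.053 ]
 [ 0.5858 -0.1509  0.053 ]] [[ 0.6110929  -0.25599278  0.021     ]]
```

```bash
python3 -c "
from h import *
goto(.6193,-.1453,.044,-4.3)"
```

```text
t 9.03 at [ 0.5535 -0.1856  0.2544] yaw -4.34 shift now [ 0.0626 -0.0452  0.2104] turn -0.0006 shift after turn [ 0.0626 -0.0451  0.2104] F [-0.1  0.3 -0.5] gap 0.0853
```

```bash
python3 -m pendant '[[1,0.031,-0.0225,0.01,0],[1,0.0316,-0.0227,0.03,0],[1,0,0,0.05,0],[1,0,0,0.05,0],[1,0,0,0.04,0],[1,0,0,0.02,0],[1,0,0,0.0104,0],[1,0,0,0,0]]' 100;python3 -m pendant '[[-1,0,0,0,0],[-1,0,0,0,0],[-1,0,0,0,0],[-1,0,0,0,0],[-1,0,0,0,0],[-1,0,0,0,0],[-1,0,0,0,0],[-1,0,0,0,0]]' 110; python3 -m pendant '[[-1,0,0,-0.01,0],[-1,0,0,-0.03,0],[-1,0,0,-0.04,0],[-1,0,0,-0.05,0],[-1,0,0,-0.05,0],[-1,0,0,-0.03,0],[-1,0,0,0,0],[-1,0,0,0,0]]' 
python3 - <<'E'
from h import *
K,T,im=wristcam(); cv2.imwrite("pics/w4.png",im[:,:,::-1]);np.savez("w4.npz",K=K,T=T)
im=env.read_camera("scene"); cv2.imwrite("pics/s4.png",im[:,:,::-1])
a=np.vstack([cv2.imread("pics/w4.png")[:300],im[0:300,:,::-1]]); cv2.imwrite("pics/both4.png",a)
goto(.6156,.2531,.25,13)
E
```

```text
clock: 10.02
tcp_pos: [0.6193, -0.1455, 0.0436]
orientation: [-0.0, 0.999, -0.039, -0.0]
wrist_force: [0.3, -0.2, 0.1]
finger_gap: 0.0854
grip_force: 0.0
clock: 11.02
tcp_pos: [0.6198, -0.1459, 0.0447]
orientation: [0.0, 0.999, -0.039, 0.001]
wrist_force: [-1.3, 0.4, 5.8]
finger_gap: 0.0139
grip_force: 108.4
clock: 12.02
tcp_pos: [0.6186, -0.1456, 0.252]
orientation: [-0.0, 0.999, -0.039, -0.001]
wrist_force: [0.5, 0.6, -3.0]
finger_gap: 0.0141
grip_force: 107.6
t 12.12 at [ 0.6183 -0.1455  0.2513] yaw -4.49 shift now [-0.0339 -0.3971  0.0013] turn -0.3053 shift after turn [ 0.087  -0.389   0.0013] F [-0.5 -0.6 -2.6] gap 0.0138
```

View pics/both4.png

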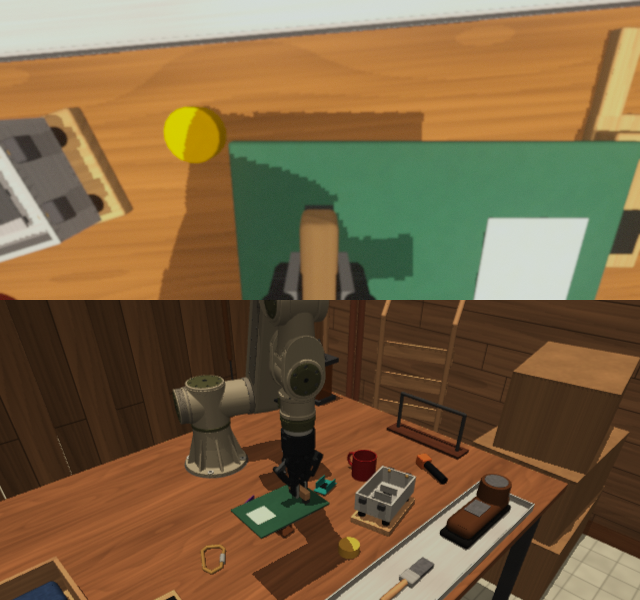

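The lid is held level by the bar, with its left far corner at (231,142) and the pad's far corners at (489,218) and (588,218). The steel grip lies inside the tub. Now to check the lid's pose in the hand.

```bash
python3 - <<'E'
from h import *
d=np.load("w4.npz");K,T=d["K"],d["T"]
z=env.get_state()["tcp_pos"][2]-.0297+.006
from scipy.optimize import least_squares
px=[[231,142],[489,218],[588,218]];L=np.array([[.063,.098],[.025,-.03],[.025,-.08]])
for zz in (z-.004,z,z+.004):
    P=w("",px,zz,K,T)[:,:2]
    f=lambda v:(np.c_[np.cos(v[2])*L[:,0]-np.sin(v[2])*L[:,1],np.sin(v[2])*L[:,0]+np.cos(v[2])*L[:,1]]+v[:2]-P).ravel()
    r=least_squares(f,[.61,-.2,0]);print(zz,r.x[:2].round(4),np.degrees(r.x[2]).round(2),(r.fun*1000).round(1))
im=cv2.imread("pics/w4.png"); h=cv2.cvtColor(im,cv2.COLOR_BGR2HSV).astype(int)
g=(h[...,0]>50)&(h[...,0]<95)&(h[...,1]>50)
print([(c,int(np.argmax(g[:,c]))) for c in range(260,640,60)],[(r,int(np.argmax(g[r]))) for r in (160,200,240,280)])
m=np.zeros_like(g,np.uint8);m[200:300,440:620]=((h[...,1]<60)&(h[...,2]>150))[200:300,440:620];print([(r,np.where(m[r])[0][[0,-1]]) for r in (225,260,290)],[int(np.argmax(m[:,c])) for c in(500,540,575)])
E
```

```text
0.22362646189895397 [ 0.6126 -0.2033] -4.53 [-0.5 -1.4  0.2  0.2  0.2  1.2]
0.22762646189895397 [ 0.6139 -0.2018] -4.53 [ 0.4  1.2 -0.2 -0.4 -0.2 -0.8]
0.23162646189895397 [ 0.6152 -0.2003] -4.53 [ 1.3  3.9 -0.5 -1.1 -0.7 -2.8]
[(260, 142), (320, 142), (380, 142), (440, 142), (500, 142), (560, 142), (620, 142)] [(160, 231), (200, 235), (240, 238), (280, 241)]
[(225, array([487, 587])), (260, array([480, 577])), (290, array([475, 568]))] [217, 218, 217]
```

```bash
python3 -m pendant '[[-1,-0.002,-0.025,0,0],[-1,-0.005,-0.05,0,0],[-1,-0.005,-0.055,0,0],[-1,-0.005,-0.055,0,0],[-1,-0.005,-0.055,0,0],[-1,-0.005,-0.055,0,0],[-1,-0.005,-0.055,0,0],[-1,-0.003,-0.03,0,0]]' ; python3 -m pendant '[[-1,0,-0.018,0,-0.1],[-1,0,0,0,-0.1],[-1,0,0,0,-0.1],[-1,0,0,0,0],[-1,0,0,0,0],[-1,0,0,0,0]]' 
python3 -c "
from h import *
goto(.6154,.2539,.16,13)"
```

```text
clock: 13.12
tcp_pos: [0.6028, 0.1462, 0.2576]
orientation: [-0.035, 0.999, 0.038, -0.003]
wrist_force: [0.8, 0.6, -2.8]
finger_gap: 0.0139
grip_force: 107.9
clock: 13.88
tcp_pos: [0.6024, 0.1627, 0.2604]
orientation: [-0.035, 0.982, 0.186, 0.003]
wrist_force: [-1.2, 0.8, -1.6]
finger_gap: 0.0141
grip_force: 107.8
t 13.88 at [0.6024 0.1627 0.2604] yaw 21.42 shift now [ 0.0454 -0.0802  0.1004] turn 0.1469 shift after turn [ 0.0332 -0.0859  0.1004] F [-1.2  0.8 -1.6] gap 0.0141
```

```bash
python3 -c "
from h import *
from scipy.spatial.transform import Rotation as R
s=env.get_state();print(s['joint_pos'].round(3),s['tau'].round(1));q=s['orientation']
print(R.from_quat([q[1],q[2],q[3],q[0]]).as_matrix().round(3))
cv2.imwrite('pics/s5.png',env.read_camera('scene')[:,:,::-1])"
```

```text
[0.103 0.403 0.203 1.371 0.07  2.871] [ -0.  -54.8  31.2  -0.    0.2   0. ]
[[ 0.931  0.365 -0.007]
 [ 0.364 -0.929  0.07 ]
 [ 0.019 -0.068 -0.998]]
```

View pics/s5.png

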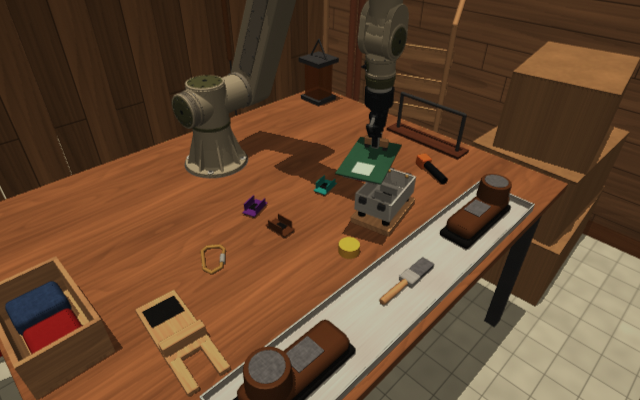

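The picture shows the lid held above and left of the tub. Joint 6 ran into its range (2.87 after backing off), which left a 4° lean in y. I'll use the half-turned fit, with the handle at the tub's -y end. There the lean puts the handle end low, which suits snapping one end first.

```bash
python3 -m pendant '[[-1,0,0,0,-0.1],[-1,0,0,0,-0.18],[-1,0,0,0,-0.18],[-1,0,0,0,-0.18],[-1,0,0,0,-0.18],[-1,0,0,0,-0.18],[-1,0,0,0,-0.18],[-1,0,0,0,-0.18]]' ; python3 -m pendant '[[-1,0,0,0,-0.18],[-1,0,0,0,-0.18],[-1,0,0,0,-0.18],[-1,0,0,0,-0.18],[-1,0,0,0,-0.18],[-1,0,0,0,-0.18],[-1,0,0,0,-0.18],[-1,0,0,0,-0.18]]' ; python3 -m pendant '[[-1,0,0,0,-0.1],[-1,0,0,0,-0.08],[-1,0,0,0,0],[-1,0,0,0,0]]' 
cat >> h.py <<'E'
def full(p,yaw=None):
    from scipy.spatial.transform import Rotation as R
    s=env.get_state();q=s["orientation"];M=R.from_quat([q[1],q[2],q[3],q[0]]).as_matrix()
    a=np.degrees(np.arctan2(M[1,0],M[0,0]))
    print("t",round(s["clock"],2),"at",s["tcp_pos"].round(4),"yaw",a.round(2),"shift",(M.T@(np.array(p)-s["tcp_pos"])).round(4),"z",M[:,2].round(3),"x",M[:,0].round(3),"y",M[:,1].round(3),"F",s["wrist_force"].round(1),"J6",s["joint_pos"].round(2))
    return M,s["tcp_pos"]
E
python3 -c "
from h import *
full([.6406,.1451,.26])
K,T,im=wristcam();cv2.imwrite('pics/w6.png',im[:,:,::-1]);np.savez('w6.npz',K=K,T=T)"
```

```text
clock: 14.92
tcp_pos: [0.6024, 0.1628, 0.2606]
orientation: [-0.025, 0.644, 0.764, 0.025]
wrist_force: [-0.2, -0.3, -3.8]
finger_gap: 0.0138
grip_force: 107.9
clock: 15.92
tcp_pos: [0.6025, 0.1627, 0.2606]
orientation: [-0.002, -0.019, 0.999, 0.035]
wrist_force: [-0.4, -0.6, -2.7]
finger_gap: 0.0141
grip_force: 107.9
clock: 16.42
tcp_pos: [0.6025, 0.1628, 0.2606]
orientation: [0.001, -0.106, 0.994, 0.035]
wrist_force: [-0.0, 0.6, -2.7]
finger_gap: 0.014
grip_force: 107.9
t 16.43 at [0.6025 0.1628 0.2606] yaw -167.87 shift [-0.0335 -0.0253 -0.0009] z [-0.006  0.07  -0.998] x [-0.978 -0.21  -0.009] y [-0.21   0.975  0.07 ] F [-0.   0.6 -2.7] J6 [ 0.1   0.4   0.2   1.37  0.07 -0.11]
```

View pics/w6.png

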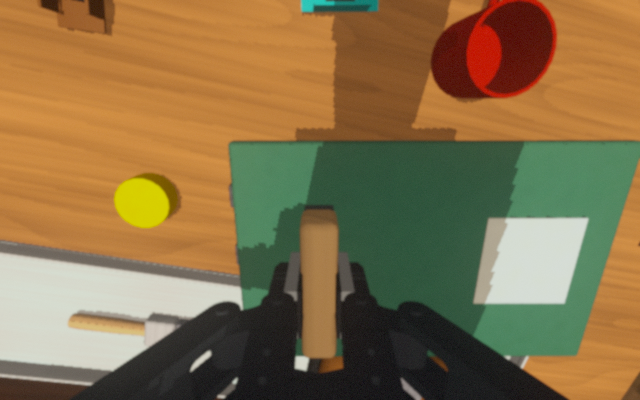

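The lid has not shifted in the fingers: the same corner and pad pixels as before. Now to work out the approach over the tub.

```bash
cat > tgt.py <<'E'
from h import *
from scipy.spatial.transform import Rotation as R
def tgt(z,yaw=-167.0):
    M,p=full([0,0,0]); a=np.degrees(np.arctan2(M[1,0],M[0,0]))
    M2=R.from_euler("z",yaw-a,degrees=True).as_matrix()@M  # ~ turn about tool z
    off=M2@np.array([0,.0558,.037]); q=np.array([.628,.1997,0])-off; q[2]=z
    print("turn",-np.radians(yaw-a).round(4)); full(q)
E
python3 -c "
from tgt import *
tgt(.175)"
```

```text
t 16.48 at [0.6025 0.1629 0.2606] yaw -167.86 shift [ 0.6255 -0.0502  0.2524] z [-0.006  0.07  -0.998] x [-0.978 -0.21  -0.009] y [-0.21   0.975  0.07 ] F [ 0.2 -1.  -2.9] J6 [ 0.1   0.4   0.2   1.37  0.07 -0.11]
turn -0.015
t 16.48 at [0.6025 0.1629 0.2606] yaw -167.86 shift [-0.0325 -0.0335  0.0838] z [-0.006  0.07  -0.998] x [-0.978 -0.21  -0.009] y [-0.21   0.975  0.07 ] F [ 0.2 -1.  -2.9] J6 [ 0.1   0.4   0.2   1.37  0.07 -0.11]
```

```bash
python3 -m pendant '[[-1,-0.0163,-0.0168,0.005,-0.008],[-1,-0.0162,-0.0167,0.005,-0.007],[-1,0,0,0.03,0],[-1,0,0,0.03,0],[-1,0,0,0.0138,0],[-1,0,0,0,0],[-1,0,0,0,0]]'
python3 -c "
from tgt import *
tgt(.155)"
```

```text
clock: 17.35
tcp_pos: [0.6416, 0.1433, 0.1764]
orientation: [0.002, -0.114, 0.993, 0.035]
wrist_force: [-0.2, -0.9, -2.5]
finger_gap: 0.0142
grip_force: 107.8
t 17.35 at [0.6416 0.1433 0.1764] yaw -166.93 shift [ 0.6594 -0.0062  0.1687] z [-0.004  0.07  -0.998] x [-0.974 -0.226 -0.012] y [-0.226  0.972  0.069] F [-0.2 -0.9 -2.5] J6 [ 0.07  0.49  0.14  1.22  0.07 -0.16]
turn 0.0012
t 17.35 at [0.6416 0.1433 0.1764] yaw -166.93 shift [ 0.0012 -0.0017  0.0213] z [-0.004  0.07  -0.998] x [-0.974 -0.226 -0.012] y [-0.226  0.972  0.069] F [-0.2 -0.9 -2.5] J6 [ 0.07  0.49  0.14  1.22  0.07 -0.16]
```

```bash
python3 -m pendant '[[-1,0.0012,-0.0017,0.01,0.001],[-1,0,0,0.008,0],[-1,0,0,0.003,0],[-1,0,0,0,0]]'; python3 -m pendant '[[-1,0,0,0.003,0],[-1,0,0,0.003,0],[-1,0,0,0,0]]'
python3 -c "
from h import *
full([.6406,.1433,.15])"
```

```text
clock: 17.85
tcp_pos: [0.6396, 0.1427, 0.1534]
orientation: [0.0, -0.113, 0.993, 0.035]
wrist_force: [-1.4, -0.0, -1.9]
finger_gap: 0.014
grip_force: 108.0
clock: 18.23
tcp_pos: [0.64, 0.1434, 0.1481]
orientation: [0.001, -0.113, 0.993, 0.035]
wrist_force: [-0.2, 1.5, -0.9]
finger_gap: 0.0143
grip_force: 108.2
t 18.23 at [0.64   0.1434 0.1481] yaw -166.98 shift [-0.0006 -0.0001 -0.002 ] z [-0.006  0.071 -0.997] x [-0.974 -0.225 -0.01 ] y [-0.225  0.972  0.07 ] F [-0.2  1.5 -0.9] J6 [ 0.07  0.51  0.09  1.15  0.07 -0.16]
```

```bash
python3 -m pendant '[[-1,0,0,0.003,0],[-1,0,0,0.002,0],[-1,0,0,0,0]]'; python3 -m pendant '[[-1,0,0,0.002,0],[-1,0,0,0.002,0],[-1,0,0,0,0]]' ; python3 -m pendant '[[-1,0,0,0.002,0],[-1,0,0,0.002,0],[-1,0,0,0,0]]'
python3 -c "
from h import *
full([.6406,.1433,.15])"
```

```text
clock: 18.6
tcp_pos: [0.6402, 0.1442, 0.1435]
orientation: [0.001, -0.114, 0.993, 0.036]
wrist_force: [-0.2, 3.9, 3.9]
finger_gap: 0.0139
grip_force: 108.8
clock: 18.98
tcp_pos: [0.6393, 0.1451, 0.1384]
orientation: [0.0, -0.114, 0.993, 0.036]
wrist_force: [0.8, 5.7, -0.3]
finger_gap: 0.0139
grip_force: 108.1
clock: 19.35
tcp_pos: [0.6394, 0.1452, 0.1348]
orientation: [0.0, -0.114, 0.993, 0.036]
wrist_force: [-1.0, 6.0, 3.7]
finger_gap: 0.0141
grip_force: 108.8
t 19.35 at [0.6394 0.1452 0.1348] yaw -166.93 shift [-0.0009 -0.001  -0.0154] z [-0.007  0.072 -0.997] x [-0.974 -0.226 -0.009] y [-0.226  0.971  0.072] F [-1.   6.   3.7] J6 [ 0.07  0.52  0.07  1.13  0.07 -0.16]
```

The force built up, then dropped between z=0.1435 and 0.138, and now rises again with the near end at about rim height. That means the handle end has snapped in. I'll release it and look.

```bash
python3 -m pendant '[[0,0,0,0,0],[0,0,0,0,0],[0,0,0,0,0],[0,0,0,0,0],[0,0,0,-0.03,0],[0,0,0,-0.04,0],[0,0,0,-0.04,0],[-1,0,0,0,0]]'; python3 -m pendant '[[-1,0,0,0,0],[-1,0,0,0,0],[-1,0,0,0,0]]'
python3 -c "
from h import *
full([.6156,.2531,.2])
K,T,im=wristcam();np.savez('w7.npz',K=K,T=T);a=env.read_camera('scene')
b=cv2.resize(a[130:250,310:450],None,fx=4,fy=4,interpolation=cv2.INTER_CUBIC)
o=np.zeros((600,800,3),np.uint8);o[:480,:560]=b;cv2.imwrite('pics/s7.png',o[:480,:560,::-1]);cv2.imwrite('pics/w7.png',im[:,:,::-1])
i2=cv2.resize(im,(480,300));o=np.vstack([i2,cv2.resize(b,(480,300))]);cv2.imwrite('pics/b7.png',o[:,:,::-1])"
```

```text
clock: 20.35
tcp_pos: [0.6425, 0.1361, 0.249]
orientation: [0.004, -0.113, 0.993, 0.035]
wrist_force: [0.5, 0.6, 1.0]
finger_gap: 0.0257
grip_force: 0.0
clock: 20.72
tcp_pos: [0.6399, 0.1363, 0.2433]
orientation: [-0.0, -0.113, 0.993, 0.035]
wrist_force: [-0.2, 0.2, -0.1]
finger_gap: -0.0001
grip_force: 0.0
t 20.73 at [0.6399 0.1363 0.2433] yaw -166.98 shift [-0.0023  0.1159  0.0516] z [-0.009  0.07  -0.998] x [-0.974 -0.225 -0.007] y [-0.225  0.972  0.07 ] F [-0.2  0.2 -0.1] J6 [ 0.06  0.47  0.27  1.37  0.07 -0.17]
```

View pics/b7.png

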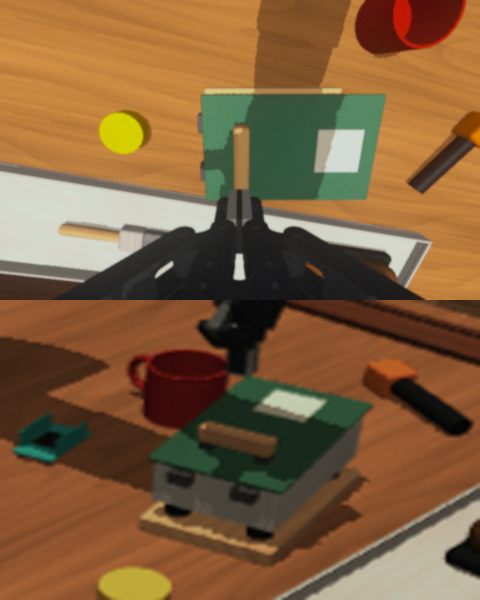

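The picture shows the lid squarely on the tub, with the handle end down and the pad end slightly proud. Next I press the pad with the closed fingers.

```bash
python3 -c "
from h import *
full([.6134,.2618,.16])"
```

```text
t 20.82 at [0.6402 0.1364 0.2438] yaw -166.98 shift [-0.0015  0.1221  0.0926] z [-0.008  0.07  -0.998] x [-0.974 -0.225 -0.008] y [-0.225  0.972  0.07 ] F [-0.   0.4 -0.4] J6 [ 0.06  0.47  0.27  1.37  0.07 -0.17]
```

```bash
python3 -m pendant '[[-1,-0.0015,0.04,0,0],[-1,0,0.04,0,0],[-1,0,0.042,0.02,0],[-1,0,0,0.04,0],[-1,0,0,0.0326,0],[-1,0,0,0,0],[-1,0,0,0,0]]'; python3 -c "
from h import *
full([.6134,.2618,.145])"
```

```text
clock: 21.7
tcp_pos: [0.6145, 0.2617, 0.162]
orientation: [0.001, -0.113, 0.993, 0.035]
wrist_force: [0.8, 0.4, 0.2]
finger_gap: -0.0004
grip_force: 0.0
t 21.7 at [0.6145 0.2617 0.162 ] yaw -167.0 shift [ 0.0012 -0.0009  0.0169] z [-0.005  0.07  -0.998] x [-0.974 -0.225 -0.011] y [-0.225  0.972  0.07 ] F [0.8 0.4 0.2] J6 [0.25 0.51 0.13 1.18 0.07 0.03]
```

```bash
python3 -m pendant '[[-1,0,0,0.01,0],[-1,0,0,0.007,0],[-1,0,0,0.004,0],[-1,0,0,0,0]]'; python3 -m pendant '[[-1,0,0,0.003,0],[-1,0,0,0.002,0],[-1,0,0,0,0]]';  python3 -m pendant '[[-1,0,0,0.002,0],[-1,0,0,0.002,0],[-1,0,0,0,0]]'
```

```text
clock: 22.2
tcp_pos: [0.6135, 0.2631, 0.1394]
orientation: [0.0, -0.113, 0.993, 0.035]
wrist_force: [0.7, -0.3, 0.9]
finger_gap: 0.0001
grip_force: 0.0
clock: 22.58
tcp_pos: [0.6141, 0.2634, 0.1355]
orientation: [0.001, -0.113, 0.993, 0.035]
wrist_force: [-0.1, -1.0, 4.2]
finger_gap: 0.0003
grip_force: 2.2
clock: 22.95
tcp_pos: [0.6142, 0.2636, 0.1322]
orientation: [0.002, -0.113, 0.993, 0.035]
wrist_force: [-1.3, -2.0, 8.3]
finger_gap: 0.0002
grip_force: 4.2
```

```bash
python3 -m pendant '[[-1,0,0,0.002,0],[-1,0,0,0.002,0],[-1,0,0,0,0]]'; python3 -m pendant '[[-1,0,0,0.0015,0],[-1,0,0,0.0015,0],[-1,0,0,0,0]]'
```

```text
clock: 23.32
tcp_pos: [0.6147, 0.2638, 0.1292]
orientation: [0.002, -0.113, 0.993, 0.035]
wrist_force: [-1.6, -3.1, 11.5]
finger_gap: -0.0001
grip_force: 6.0
clock: 23.7
tcp_pos: [0.6153, 0.2637, 0.1267]
orientation: [0.003, -0.113, 0.993, 0.035]
wrist_force: [-0.4, -4.5, 12.1]
finger_gap: 0.0001
grip_force: 6.0
```

```bash
python3 -m pendant '[[-1,0,0,0.0015,0],[-1,0,0,0.0015,0],[-1,0,0,0,0]]'; python3 -m pendant '[[-1,0,0,0.0015,0],[-1,0,0,0.001,0],[-1,0,0,0,0]]'
```

```text
clock: 24.08
tcp_pos: [0.6153, 0.264, 0.1227]
orientation: [0.003, -0.113, 0.993, 0.035]
wrist_force: [1.4, -3.6, 8.2]
finger_gap: 0.0001
grip_force: 4.1
clock: 24.45
tcp_pos: [0.6154, 0.264, 0.1208]
orientation: [0.003, -0.113, 0.993, 0.035]
wrist_force: [-0.3, -4.7, 10.6]
finger_gap: -0.0001
grip_force: 5.5
```

Force fell from 12.1 to 8.2 N and then rose again, so the pad end has snapped in. Next I press the handle top to confirm that end.

```bash
python3 -m pendant '[[-1,0,0,-0.03,0],[-1,0,0,-0.05,0],[-1,0,-0.04,0,0],[-1,0,-0.04,0,0],[-1,0,-0.04,0,0],[-1,0,0,0,0],[-1,0,0,0,0]]'; python3 -c "
from h import *
full([.6404,.1450,.166])
K,T,im=wristcam();np.savez('w8.npz',K=K,T=T);cv2.imwrite('pics/w8.png',im[:,:,::-1])"
```

```text
clock: 25.32
tcp_pos: [0.641, 0.1427, 0.1895]
orientation: [0.0, -0.113, 0.993, 0.035]
wrist_force: [0.5, 0.5, -0.0]
finger_gap: -0.0003
grip_force: 0.0
t 25.32 at [0.641  0.1427 0.1895] yaw -167.0 shift [0.0002 0.0007 0.0236] z [-0.007  0.071 -0.997] x [-0.974 -0.225 -0.009] y [-0.225  0.972  0.07 ] F [ 0.5  0.5 -0. ] J6 [ 0.07  0.49  0.17  1.25  0.07 -0.16]
```

```bash
python3 -m pendant '[[-1,0,0.001,0.012,0],[-1,0,0,0.011,0],[-1,0,0,0.003,0],[-1,0,0,0,0]]'; python3 -m pendant '[[-1,0,0,0.003,0],[-1,0,0,0.002,0],[-1,0,0,0,0]]';  python3 -m pendant '[[-1,0,0,0.002,0],[-1,0,0,0.002,0],[-1,0,0,0,0]]'; python3 -m pendant '[[-1,0,0,0.002,0],[-1,0,0,0.002,0],[-1,0,0,0,0]]'
```

```text
clock: 25.88
tcp_pos: [0.6404, 0.1456, 0.1634]
orientation: [0.0, -0.114, 0.993, 0.035]
wrist_force: [0.8, -0.4, 0.5]
finger_gap: 0.0
grip_force: 0.0
clock: 26.25
tcp_pos: [0.6411, 0.1455, 0.1593]
orientation: [0.001, -0.113, 0.993, 0.035]
wrist_force: [-0.4, 0.3, 2.3]
finger_gap: -0.0003
grip_force: 0.7
clock: 26.62
tcp_pos: [0.6411, 0.1456, 0.1559]
orientation: [0.001, -0.113, 0.993, 0.035]
wrist_force: [-1.4, -2.5, 6.4]
finger_gap: -0.0003
grip_force: 3.2
clock: 27.0
tcp_pos: [0.6411, 0.1456, 0.1528]
orientation: [0.002, -0.113, 0.993, 0.035]
wrist_force: [-2.9, -1.6, 10.8]
finger_gap: 0.0002
grip_force: 5.4
```

Handle contact came at about 0.1605 and pad contact back-computes to about 0.1284. Both match a seated lid (0.162 and 0.130) with the same 1.5 mm bias, so the lid is level and home. I'll retreat and hand in.

```bash
python3 -m pendant '[[-1,0,0,-0.03,0],[-1,0,0,-0.05,0],[-1,0,0,-0.05,0],[-1,0,0,0,0],[-1,0,0,0,0],[-1,0,0,0,0],[-1,0,0,0,0]]'; python3 - <<'E'
from h import *
K,T,im=wristcam(); h=cv2.cvtColor(im,cv2.COLOR_RGB2HSV).astype(int)
g=(h[...,0]>50)&(h[...,0]<95)&(h[...,1]>50)&(np.arange(400)[:,None]<290)
g=cv2.morphologyEx(g.astype(np.uint8),cv2.MORPH_OPEN,np.ones((5,5)))
print(rect("",g,.113,K,T)[:3])
print(env.hand_in())
E
```

```text
clock: 27.88
tcp_pos: [0.6409, 0.1371, 0.279]
orientation: [-0.001, -0.113, 0.993, 0.035]
wrist_force: [0.1, -0.1, 0.2]
finger_gap: 0.0
grip_force: 0.0
(array([627.3, 198.6]), array([121.2, 191.7]), 12.68)
the job is handed in; nothing more can be done
None
```

The job is handed in at about 28 s: the steel ice grip is in the tub and the lid is on, with both ends felt to snap and touch heights at handle and pad consistent with it sitting level and home; no verdict was returned.

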